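Load a pump plunger into the tip-down V fixture

TASK

Take the brass plunger from the wooden rest and lay it (do not drop it) in the two blue V saddles of the tipped-up plate, its lower end within about 15 mm of the steel end stop, and let go. Then press the plate down by its black rubber pad, against its spring, until it lies level and stays there by itself, and after that swing the red strap by its black knob squarely across over the plunger. Leave the steel plunger and the other things on the bench where they are.

Things in the scene. Friction and masses are not known exactly. Their poses are not given: they have to be found in the camera images.
- brass_plunger: yellow brass round bar, diameter 34 mm, length 150 mm, about 0.35 kg, with two copper bands, in one of the two grooves of the wooden rest. Origin at its middle on its axis; own x along its axis. The grooves, 90 mm apart, are V saddles near its ends with 74 mm free between them, so it can be taken at its middle from above; its axis lies 42 mm above the bench.
- steel_plunger: grey steel round bar of the same size and frame, in the other groove of the rest; to be left alone.
- v_center (a point): point of the hinged plate midway between the blue V saddles, on the axis that a seated plunger takes; 38 mm above the plate's top. Plate axes: x along the V, away from the hinge (uphill while tipped), z square to the plate, y = z cross x. Saddles: 24 mm thick, 62 mm wide, centred at x = -48 and +48 mm (72 mm free between), 90 degree grooves rising almost to the axis.
- end_stop (a point): middle of the face of the steel end stop at the plate's lower end, 85 mm below v_center along the plate's x, on the V axis; same axes. A plunger with its middle at v_center stands 10 mm clear of it. The stop is 36 mm wide and rises 5 mm above the axis. The plate is 110 mm wide, 10 mm thick and starts tipped up 0.48 rad (27.5 degrees), its far end high.
- press_pad (a point): centre of the top of the black rubber pad at the plate's free end, 225 mm from the hinge line along the plate's x; the pad is 40 mm (x) by 70 mm (y), the plate ends 25 mm beyond its centre. Same axes as v_center. At the start about 0.15 m above the bench, level at 0.049 m.
- plate_hinge (a point): point on the plate's hinge line, 40 mm above the bench, midway across the fixture. z is up, x points level toward the plate's free end, y along the hinge line. The plate's mid-thickness passes through it; in the plate's axes v_center lies 110 mm along and 43 mm above it, press_pad 225 mm and 9 mm.
- tilt_plate (a joint): angle of the plate: 0 tipped fully up, 0.48 rad level on its stops. A damped over-centre spring pushes it up, with about 10 to 12 N at the pad at first, fading as it goes down; if let go too soon it rises again. Beyond about 0.38 rad, loaded, it goes on down by itself and then stays level on its stops.
- strap_pivot (a point): point on the strap's pivot (axis square to the plate) at the height of the strap's upper face, 29 mm above the seated plunger's axis. Same axes as v_center, from which it lies -48 mm in x and 44 mm in y: above a post beside the lower V saddle.
- strap_knob (a point): centre of the top of the black upright round knob at the end of the red strap: diameter 16 mm, 35 mm tall above the strap, 76 mm from the pivot axis. The strap is 18 mm wide and 8 mm thick, and passes 4 mm over a seated plunger.
- strap (a joint): angle of the strap about the plate's z, counterclockwise from above: 0 when it points from the pivot along the plate's -x (toward and past the hinge), 1.57 squarely across over the plunger (pointing along -y); stop at 1.62. It stays where it is left (friction, about 1 N at the knob). It starts between -0.6 and 0.3.
- bottle: white sample bottle with a blue label band, 69 x 81 x 143 mm, bystander; origin under its middle
- timer: round white timer with black dial, 64 mm across, 39 mm tall, bystander; origin under its middle
- tape: roll of brown tape, 66 mm across, 25 mm tall, bystander; origin under its middle

How it is judged:
By the outcome, as a careful person would: the job done as asked, in the order asked, and still so for the second after the job is handed in, with the robot touching nothing.
It also fails if it takes over 67 s, if anything falls off the work surface, if the arm or the gripper's body presses on something with over 40 N, if the wrist force passes 120 N, or if a joint passes its speed limit or range.

ROBOT

A 6-joint arm with a two-finger parallel gripper is mounted at the origin on a cart in front of the work surface, level with it; the furniture and walls round the work are solid. World frame = base frame: x ahead of the robot, y to its left, z up, the work surface at z = 0. Lengths are in m, angles in degrees, forces in N, time in s.
With the tool pointing down it reaches from about 0.275 to 0.725 m from the base axis. Payload 15.9 kg.
Tool frame: the origin (TCP) lies at the very end of the fingers, on their centre line; the grasp point (between the pads) lies 19 mm behind it; x points along the fingers, y is the direction in which the jaws open and shut, and the axes are right-handed (so a half turn about x gives the same grasp; the last joint's range is limited). The gripper opens to 85 mm and grips with 20 to 120 N. Pads are 22 mm wide; open, the fingers measure 114 mm over their backs; the gripper's body (76 mm by 85 mm) begins 54 mm behind the grasp point. The pads swing forward as they close: fully open they stand 13 mm farther back than shut.
Start: joints at [71.906, 12.198, -1.971, 75.831, 0, 90], TCP at [0.155, 0.475, 0.231] pointing down, gripper open.
Joint ranges: [-170.91, 170.91], [-42.67, 98.43], [-65.05, 77.54], [-120.47, 116.71], [-90, 82.35], [-180, 180]. Speed limits (degrees/s): [108.29, 108.29, 136.94, 147.25, 180, 180].

INTERFACE

Orientations are given as [roll, pitch, yaw] about the fixed x, y, z axes, in that order (R = Rz(yaw) Ry(pitch) Rx(roll)).
In Python, from plant import readout, cams, ticket gives the robot as it stands.
- The arm moves only by the tool drive_tool, never from a script. Its arguments are lists of equal length, an entry for each row: "slide": the shift along the tool's x, y, z each as a share of 15 cm, from -1 to 1, a list of three; "rot": the turn, a rotation vector about the tool's x, y, z each as a share of 120 degrees, from -1 to 1, a list of three. In form: {"slide": [[tx, ty, tz], ...], "rot": [[wx, wy, wz], ...]}. A call has 1 to 5 rows; each row is the pose to reach, as a shift and turn from the pose commanded when the call began, along the tool's axes at that moment; what a row does not reach only later rows make up. A row lasts 1/12 s, in which the tool goes at most 41.7 mm and 7.16 degrees, less where a joint would pass 70% of its speed; a pose out of reach is approached as far as the arm can. A call with a number of a shift or a turn outside -1 to 1 is refused whole. A call with a gripper value outside its range is refused whole. "fingers" is the opening in per cent of the stroke, from 0 (shut) to 100 (fully open), set as the call begins (left out, the last holds). The fingers move at their own pace and stop on an object; "newtons" is the grip in N (left out, the last holds). Time passes only in rows, so rows that repeat a pose let the fingers close. It gives the time, the measured TCP pose, the force and the opening at its end, in the units of the state.
- readout.get_state(): the state, without advancing time (a new reading comes with each control period).
- cams.grab_frame(name): name is "scene" or "top" or "wrist"; returns the picture (384x512x3 uint8, blue, green, red); there is no depth.
- cams.camera_info(name): a dict with "intrinsics" (3x3 intrinsics, pixels), "cam_to_world" (4x4, takes a point from camera to world coordinates). Camera axes: x right, y down, z forward; pixel columns grow to the right and rows downward; lengths in m; the calibration is good to about 2 mm. A picture is of the moment at which its call begins: read the wrist's pose just before it. camera_info takes no time and is no camera call; for the wrist camera it gives the pose at the moment of the call.
- ticket.hand_in(): hands the job in, once; it reports no verdict.
The state is a dict: "t": time; "joint_pos": joint angles; "joint_vel": joint speeds; "tau": joint torques, N m; "tcp_pos": TCP position; "ee_rot": TCP orientation; "ft_force": force on the tool from outside, world axes, zero at the start; "ft_torque": the same for the moment, N m; "grip_width": finger opening in m.
Only numpy, scipy, OpenCV 4.12 (cv2) and the standard library are available. Lean on these libraries where they do the work, as an engineer would, in place of code of your own. Each camera call takes 0.05 s, during which the arm holds its last target.

## Working session

There is one attempt and no reset: what is moved stays moved. The work goes in short steps, Python scripts to look and compute and a tool call to move; the robot and the scene stay as the last step left them, time stands still between calls to the robot, and variables do not carry over. Pictures are saved under pics/ and viewed, and the job is handed in when it is done.

Besides the shell and the picture viewer there is one more tool, called after "Call:" as name(argument=value, ...) on one line, values as JSON. drive_tool: Moves the arm, as the interface text tells. Shift numbers are shares of 15 cm and turn numbers shares of 120 degrees, none past 1 either way. Its arguments: {"type":"object","properties":{"slide":{"type":"array"},"rot":{"type":"array"},"fingers":{"type":"number"},"newtons":{"type":"number"}},"required":["slide","rot"]}

```bash
ls; mkdir -p pics
python3 - <<'E'
from plant import readout, cams
import cv2
print(readout.get_state())
for n in ("scene","top","wrist"):
    cv2.imwrite(f"pics/{n}0.png",cams.grab_frame(n)); i=cams.camera_info(n); print(n,i)
E
```

```text
pics
{'t': 0.0, 'joint_pos': array([ 7.19073977e+01,  1.22244206e+01, -2.01011107e+00,  7.58307731e+01,
        4.60411782e-04,  9.00020096e+01]), 'joint_vel': array([-0.12649677, -0.07606017,  0.07058663, -0.04946098,  0.0377885 ,
       -0.07633756]), 'tau': array([-2.09010221e-03, -6.86146402e+01,  4.87121880e+01,  1.72304077e-02,
       -1.33607277e-04,  9.91383615e-07]), 'tcp_pos': array([0.15516522, 0.4749444 , 0.23080654]), 'ee_rot': array([ -90.40193087,   89.93469369, -108.49654304]), 'ft_force': array([-0.03723658, -0.3362979 ,  1.24668109]), 'ft_torque': array([-0.02615165, -0.01327891, -0.01539323]), 'grip_width': 0.08504189595596444}
scene {'intrinsics': array([[373.10330103,   0.        , 250.59937294],
       [  0.        , 373.10330103, 194.52103652],
       [  0.        ,   0.        ,   1.        ]]), 'cam_to_world': array([[ 0.87961872, -0.3708874 ,  0.29784802,  0.17533564],
       [-0.47547104, -0.66700694,  0.57361052, -0.6686134 ],
       [-0.01407822, -0.64617666, -0.76305801,  1.07124168],
       [ 0.        ,  0.        ,  0.        ,  1.        ]])}
top {'i
[... 262 characters left out ...]
4,  0.00579128, -0.01818116,  0.07654742],
       [ 0.01715878, -0.14392414, -0.98943995,  1.24067148],
       [ 0.        ,  0.        ,  0.        ,  1.        ]])}
wrist {'intrinsics': array([[321.4797977 ,   0.        , 255.72940047],
       [  0.        , 321.4797977 , 192.59609827],
       [  0.        ,   0.        ,   1.        ]]), 'cam_to_world': array([[ 3.11814538e-01,  9.17478155e-01,  2.46992973e-01,
         9.32837977e-02],
       [ 9.50142984e-01, -3.01079031e-01, -8.11155110e-02,
         4.94961860e-01],
       [-5.73043317e-05,  2.59971636e-01, -9.65616251e-01,
         3.73116899e-01],
       [ 0.00000000e+00,  0.00000000e+00,  0.00000000e+00,
         1.00000000e+00]])}
```

View pics/scene0.png

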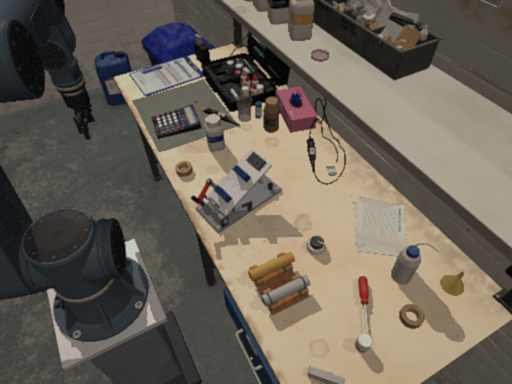

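View pics/top0.png

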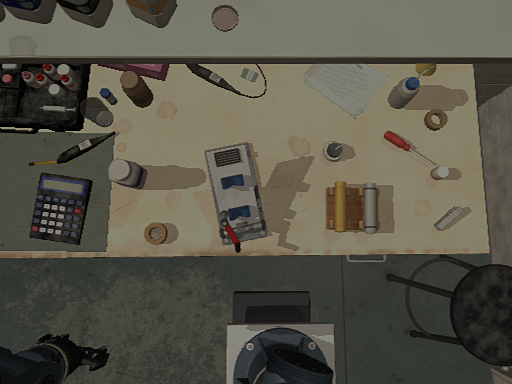

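View pics/wrist0.png

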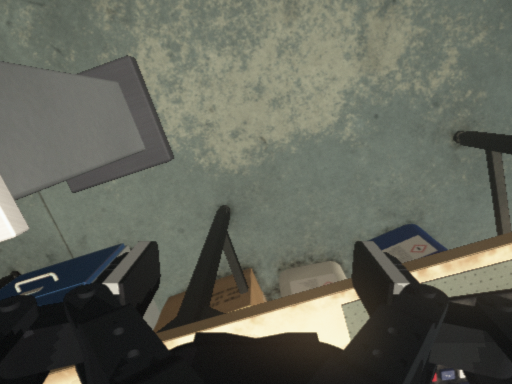

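The top view shows the tipped plate around (235,190), hinge toward the robot, with the red strap near (231,232). The rest is around (355,207), brass left (340) and steel right (371). The wrist camera sees only the floor. Zooming in for measurements.

Run:
```python
import cv2
a=cv2.imread("pics/top0.png")[130:260,190:400]; cv2.imwrite("pics/topz.png",cv2.resize(a,None,fx=3.8,fy=3.8,interpolation=cv2.INTER_CUBIC))
a=cv2.imread("pics/scene0.png")[140:320,180:320]; cv2.imwrite("pics/scenez.png",cv2.resize(a,None,fx=3.3,fy=3.3,interpolation=cv2.INTER_CUBIC))
```

```text
(no output)
```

View pics/topz.png

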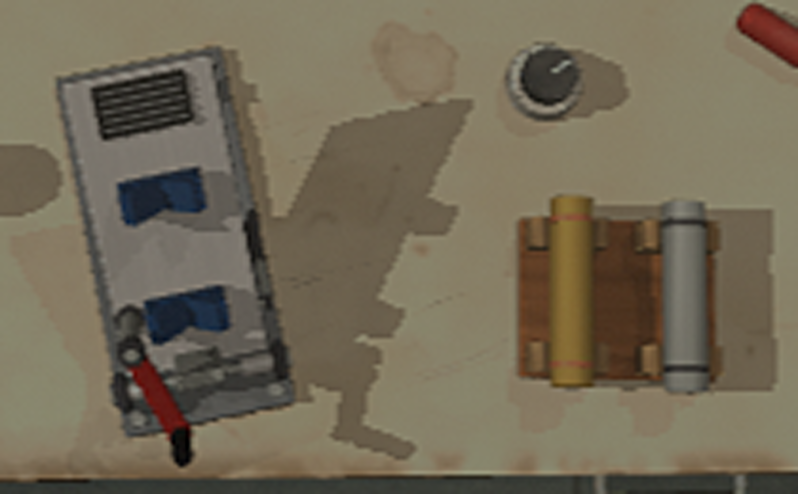

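View pics/scenez.png

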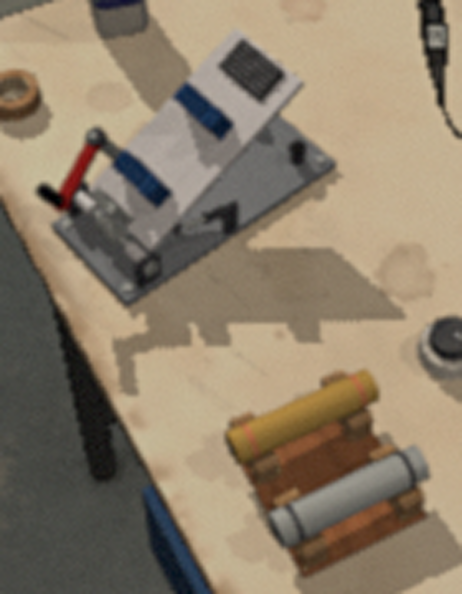

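```bash
cat > h.py <<'E'
import numpy as np, cv2
from plant import readout, cams
def ray(n,uv,i=None):
    i=i or cams.camera_info(n); K=i["intrinsics"];T=i["cam_to_world"]
    d=T[:3,:3]@np.linalg.solve(K,[uv[0],uv[1],1.]); return T[:3,3],d
def onz(n,uv,z,i=None):
    o,d=ray(n,uv,i); return o+d*(z-o[2])/d[2]
def tri(a,b):
    (o1,d1),(o2,d2)=a,b
    d1=d1/np.linalg.norm(d1);d2=d2/np.linalg.norm(d2)
    s=np.linalg.lstsq(np.stack([d1,-d2],1),o2-o1,rcond=None)[0]
    p,q=o1+d1*s[0],o2+d2*s[1]; return (p+q)/2,np.linalg.norm(p-q)
E
python3 - <<'E'
from h import *
np.set_printoptions(precision=4,suppress=True)
fz=lambda p:(190+(p[0]+.5)/3.8-.5,130+(p[1]+.5)/3.8-.5)
fs=lambda p:(180+(p[0]+.5)/3.3-.5,140+(p[1]+.5)/3.3-.5)
A=onz("top",fz((58,78)),.16);B=onz("top",fz((221,47)),.16);print("far corners",A,B,np.linalg.norm(A-B))
pt=fz((143,103));ps=fs((252,69))
print("pad",onz("top",pt,.1519),onz("scene",ps,.1519),tri(ray("top",pt),ray("scene",ps)))
for n in("top","scene"):
    im=cv2.imread(f"pics/{n}0.png");h=cv2.cvtColor(im,cv2.COLOR_BGR2HSV)
    for nm,lo,hi in(("blue",(100,100,30),(125,255,255)),("brass",(18,90,60),(32,255,255)),("red",(172,130,50),(180,255,255)),("red0",(0,150,50),(6,255,255))):
        m=cv2.inRange(h,lo,hi)
        for c in cv2.findContours(m,0,2)[0]:
            a=cv2.contourArea(c)
            if a<50: continue
            r=cv2.minAreaRect(c);x,y=r[0]
            if n=="top" and not(190<x<400 and 130<y<260):continue
            if n=="scene" and not(180<x<320 and 140<y<320):continue
            M=cv2.moments(c);print(n,nm,a,[M["m10"]/M["m00"],M["m01"]/M["m00"]],r)
            if nm=="brass":
                print([onz(n,p,.048) for p in cv2.boxPoints(r)], onz(n,(x,y),.055))
E
```

```text
far corners [0.6403 0.2102 0.16  ] [0.6629 0.0923 0.16  ] 0.12004979209936946
pad [0.6234 0.1493 0.1519] [0.6248 0.1502 0.1519] (array([0.6236, 0.1491, 0.1533]), np.float64(0.0010369426815407114))
top blue 174.0 [238.57567049808426, 212.18582375478925] ((238.50003051757812, 212.5), (10.59027099609375, 20.78830909729004), 78.69007110595703)
top blue 176.0 [232.01988636363637, 181.12121212121212] ((232.00753784179688, 181.37359619140625), (10.44301700592041, 21.008893966674805), 79.3803482055664)
top brass 375.5 [339.91877496671106, 206.07723035952063] ((340.0, 206.0), (36.0, 12.0), 90.0)
[array([ 0.5492, -0.1648,  0.048 ]), array([ 0.549, -0.201,  0.048]), array([ 0.441 , -0.1968,  0.048 ]), array([ 0.4412, -0.161 ,  0.048 ])] [ 0.4941 -0.1794  0.055 ]
top red0 98.0 [231.51360544217687, 234.39625850340136] ((231.38197326660156, 234.49571228027344), (20.76736068725586, 6.158144950866699), 58.392494201660156)
top red0 184.5 [395.97922312556454, 140.23486901535682] ((396.5384216308594, 140.6923065185547), (27.180309295654297, 8.320503234863281), 33.6900634765625)
scene blue 81.0 [222.1275720164609, 193.47119341563786] ((222.25001525878906, 193.75), (18.384775161743164, 4.949747085571289), 45.0)
scene blue 78.5 [241.42887473460718, 173.23354564755837] ((241.25221252441406, 173.28318786621094), (17.873695373535156, 5.362109184265137), 41.18592834472656)
scene brass 315.5 [272.08135235076594, 265.0512414157422] ((272.0773010253906, 265.2989807128906), (11.57494831085205, 33.40489196777344), 66.03751373291016)
[array([ 0.4461, -0.1624,  0.048 ]), array([ 0.5541, -0.1667,  0.048 ]), array([ 0.5468, -0.206 ,  0.048 ]), array([ 0.4413, -0.2008,  0.048 ])] [ 0.4942 -0.1875  0.055 ]
```

```bash
cat >> h.py <<'E'
from scipy.spatial.transform import Rotation as Ro
np.set_printoptions(precision=4,suppress=True)
def toolR(s=None):
    s=s or readout.get_state(); return Ro.from_euler("xyz",s["ee_rot"],degrees=True)
E
python3 - <<'E'
from h import *
fz=lambda p:(190+(p[0]+.5)/3.8-.5,130+(p[1]+.5)/3.8-.5)
t=.48
for dz in(-.015,-.005,0):
    ps=[]
    for uv,x in(((238.5,212.3),-.048),((232.0,181.2),.048)):
        z=.04+(.110+x)*np.sin(t)+(.043+dz)*np.cos(t); ps.append(onz("top",uv,z))
    d=ps[1]-ps[0];print(dz,ps,"len",np.linalg.norm(d),"psi",np.degrees(np.arctan2(d[1],d[0])))
    u=d[:2]/np.linalg.norm(d[:2]); mid=(ps[0]+ps[1])/2
    print(" hinge",mid[:2]-u*(.11*np.cos(t)-(.043+dz)*np.sin(t)))
# pad corners
for p in((93,90),(185,70),(193,118),(105,138)): print("padcorner",onz("top",fz(p),.152))
pad=onz("top",fz((143.5,104)),.1519)
for psi in(10.5,11,11.5):
    u=np.array([np.cos(np.radians(psi)),np.sin(np.radians(psi))]);print("hinge from pad",psi,pad[:2]-u*(.225*np.cos(t)-.009*np.sin(t)))
# brass
a=onz("top",fz((572,197)),.05);b=onz("top",fz((573,386)),.05);print("brass",a,b,(a+b)/2,np.linalg.norm(a-b),np.degrees(np.arctan2(a[1]-b[1],a[0]-b[0])))
for L,Rr in((551,595),):
  for y in(230,350): print(onz("top",fz((L,y)),.045),onz("top",fz((Rr,y)),.045))
print("steel",onz("top",fz((684,296)),.05))
print("R\n",toolR().as_matrix())
E
```

```text
-0.015 [array([0.4742, 0.1205, 0.0935]), array([0.5571, 0.1369, 0.1378])] len 0.09541254485636028 psi 11.128005301103896
 hinge [0.4326 0.1124]
-0.005 [array([0.4734, 0.1202, 0.1023]), array([0.5556, 0.1364, 0.1467])] len 0.0947832061114512 psi 11.122758592679205
 hinge [0.436  0.1129]
0 [array([0.4731, 0.12  , 0.1068]), array([0.5549, 0.1361, 0.1511])] len 0.09446897348711103 psi 11.120101683375609
 hinge [0.4377 0.1131]
padcorner [0.6332 0.1857 0.152 ]
padcorner [0.6478 0.1188 0.152 ]
padcorner [0.612 0.113 0.152]
padcorner [0.5975 0.1767 0.152 ]
hinge from pad 10.5 [0.4305 0.1133]
hinge from pad 11 [0.4308 0.1117]
hinge from pad 11.5 [0.4311 0.11  ]
brass [ 0.5687 -0.1836  0.05  ] [ 0.4197 -0.1789  0.05  ] [ 0.4942 -0.1813  0.05  ] 0.1490234156437135 -1.80620607046776
[ 0.543 -0.167  0.045] [ 0.5428 -0.2021  0.045 ]
[ 0.4481 -0.1637  0.045 ] [ 0.4478 -0.1984  0.045 ]
steel [ 0.4894 -0.2691  0.05  ]
R
 [[-0.0003  0.3106  0.9506]
 [-0.0007  0.9506 -0.3106]
 [-1.     -0.0008 -0.    ]]
```

```bash
cat >> h.py <<'E'
PSI=np.radians(11.1);H=np.array([.432,.112,.040])
def down(yaw):  # tool x down, tool z level at yaw (deg)
    y=np.radians(yaw);z=np.array([np.cos(y),np.sin(y),0]);x=np.array([0,0,-1.]);return Ro.from_matrix(np.stack([x,np.cross(z,x),z],1))
def plate(th,psi=PSI): # tip angle th -> matrix cols x,y,z of plate
    return Ro.from_euler("ZY",[psi,-th]).as_matrix()
def ptool(th,psi=PSI): # tool x=-plate z, tool z=plate x
    P=plate(th,psi);return Ro.from_matrix(np.stack([-P[:,2],-P[:,1]*-1,P[:,0]],1)) if False else Ro.from_matrix(np.stack([-P[:,2],np.cross(P[:,0],-P[:,2]),P[:,0]],1))
def go(p,R,s=None):
    s=s or readout.get_state();c=toolR(s)
    d=c.inv().apply(np.asarray(p)-s["tcp_pos"])/.15
    w=(c.inv()*R).as_rotvec(degrees=True)/120
    print("t",round(s["t"],2),"tcp",s["tcp_pos"],"F",s["ft_force"],"w",round(s["grip_width"],4));print("slide",d,"rot",w,"| mm",np.linalg.norm(d)*150,"deg",np.linalg.norm(w)*120)
E
python3 - <<'E'
from h import *
go((.48,-.18,.22),down(-1.9))
E
```

```text
t 0.15 tcp [0.1552 0.4751 0.231 ] F [0.2754 0.1044 0.4532] w 0.0853
slide [ 0.0757 -3.4786  3.4145] rot [-0.1349 -0.0001  0.0004] | mm 731.2435248485647 deg 16.19296215348026
```

Call:
drive_tool(slide=[[0.01,-0.17,0.17],[0.01,-0.36,0.35],[0.01,-0.55,0.54],[0.01,-0.74,0.73],[0.02,-0.92,0.9]], rot=[[0,0,0],[0,0,0],[0,0,0],[0,0,0],[0,0,0]])

```text
t: 0.57
tcp_pos: [0.2411, 0.3003, 0.2283]
ee_rot: [-0.1, 90.0, -18.1]
ft_force: [0.2, 0.4, 0.7]
grip_width: 0.0855
```

Call:
drive_tool(slide=[[0.01,-0.19,0.19],[0.01,-0.38,0.38],[0.01,-0.57,0.57],[0.01,-0.76,0.76],[0.02,-0.95,0.94]], rot=[[0,0,0],[0,0,0],[0,0,0],[0,0,0],[0,0,0]])

```text
t: 0.98
tcp_pos: [0.3301, 0.1232, 0.2256]
ee_rot: [36.9, 90.0, 18.8]
ft_force: [1.3, 1.4, 0.3]
grip_width: 0.0849
```

Call:
drive_tool(slide=[[0.01,-0.19,0.19],[0.01,-0.38,0.38],[0.01,-0.57,0.57],[0.01,-0.76,0.76],[0.02,-0.95,0.94]], rot=[[0,0,0],[0,0,0],[0,0,0],[0,0,0],[0,0,0]])

```text
t: 1.4
tcp_pos: [0.42, -0.0566, 0.2225]
ee_rot: [16.9, 90.0, -1.2]
ft_force: [1.1, 1.0, 0.7]
grip_width: 0.0857
```

Run:
```python
from h import *
go((.48,-.18,.22),down(-1.9))
print(readout.get_state()["joint_pos"])
```

```text
t 1.4 tcp [ 0.42   -0.0566  0.2225] F [1.1175 1.0231 0.6645] w 0.0857
slide [ 0.0169 -0.6575  0.6363] rot [-0.1352  0.0002 -0.    ] | mm 137.27338241890223 deg 16.2258920304544
[ -7.6742   3.3279 -13.5808  73.0621   0.0033  10.4517]
```

Call:
drive_tool(slide=[[0.01,-0.19,0.19],[0.01,-0.38,0.37],[0.02,-0.55,0.53],[0.02,-0.64,0.62],[0.02,-0.64,0.62]], rot=[[-0.04,0,0],[-0.08,0,0],[-0.12,0,0],[-0.135,0,0],[-0.135,0,0]])

```text
t: 1.82
tcp_pos: [0.4789, -0.1776, 0.2184]
ee_rot: [-167.5, 89.9, -169.4]
ft_force: [0.4, -0.0, -0.1]
grip_width: 0.0856
```

Run:
```python
from h import *
go((.494,-.182,.16),down(-1.9))
i=cams.camera_info("wrist");im=cams.grab_frame("wrist");cv2.imwrite("pics/w1.png",im)
import pickle;pickle.dump(i,open("w1.pkl","wb"))
```

```text
t 1.82 tcp [ 0.4789 -0.1776  0.2184] F [ 0.3795 -0.0498 -0.1274] w 0.0856
slide [ 0.389  -0.0261  0.1021] rot [-0.0003 -0.0005  0.0001] | mm 60.45434075804629 deg 0.06664815334721047
```

View pics/w1.png

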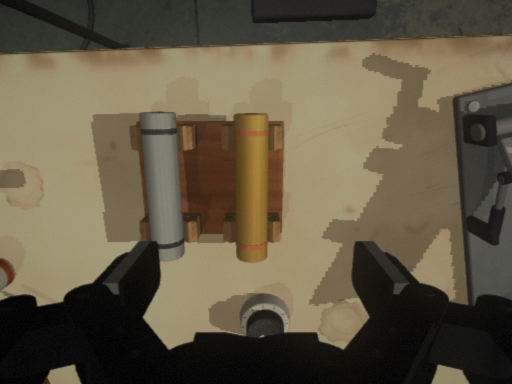

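Wrist view: brass bar from (251,114) to (252,261), about 32 px wide, copper bands at rows 133 and 247. Casting these onto its height.

Run:
```python
from h import *;import pickle
i=pickle.load(open("w1.pkl","rb"));im=cv2.imread("pics/w1.png");h=cv2.cvtColor(im,cv2.COLOR_BGR2HSV)
m=cv2.inRange(h,(18,110,80),(32,255,255));m[:,:225]=0;m[:,280:]=0
mm=cv2.morphologyEx(m,cv2.MORPH_CLOSE,np.ones((9,9)))
c=max(cv2.findContours(mm,0,2)[0],key=cv2.contourArea);r=cv2.minAreaRect(c);print(r)
for y in(150,190,230):
    xs=np.where(mm[y]>0)[0];a,b=onz("wrist",(xs[0],y),.045,i),onz("wrist",(xs[-1]+1,y),.045,i);print(y,a,b,(a+b)/2,np.linalg.norm(a-b))
ys=np.where(mm[:,251]>0)[0];print(ys[0],ys[-1])
for z in (.042,.059):print(onz("wrist",(251,ys[0]),z,i),onz("wrist",(251,ys[-1]),z,i))
b1,b2=onz("wrist",(252,133),.059,i),onz("wrist",(252,247),.059,i);print("bands",b1,b2,(b1+b2)/2)
```

```text
((251.0, 188.0), (148.0, 34.0), 90.0)
150 [ 0.4546 -0.1965  0.045 ] [ 0.4557 -0.1651  0.045 ] [ 0.4551 -0.1808  0.045 ] 0.03141196275054891
190 [ 0.4951 -0.1976  0.045 ] [ 0.4963 -0.1662  0.045 ] [ 0.4957 -0.1819  0.045 ] 0.03144460641933672
230 [ 0.5385 -0.1987  0.045 ] [ 0.5396 -0.1673  0.045 ] [ 0.5391 -0.183   0.045 ] 0.03147950132303431
114 262
[ 0.4209 -0.1805  0.042 ] [ 0.5774 -0.1866  0.042 ]
[ 0.4205 -0.1803  0.059 ] [ 0.5687 -0.186   0.059 ]
bands [ 0.4376 -0.18    0.059 ] [ 0.5519 -0.1844  0.059 ] [ 0.4948 -0.1822  0.059 ]
```

Call:
drive_tool(slide=[[0.2,-0.03,0.1],[0.4,-0.03,0.105],[0.6,-0.03,0.105],[0.8,-0.03,0.105],[0.8,-0.03,0.105]], rot=[[0,0,0],[0,0,0],[0,0,0],[0,0,0],[0,0,0]])

```text
t: 2.28
tcp_pos: [0.4903, -0.1774, 0.0946]
ee_rot: [161.0, 89.6, 159.1]
ft_force: [-1.0, 0.5, -0.8]
grip_width: 0.0854
```

Run:
```python
from h import *
go((.4945,-.1822,.025),down(-1.8))
```

```text
t 2.28 tcp [ 0.4903 -0.1774  0.0946] F [-1.0278  0.5251 -0.8088] w 0.0854
slide [ 0.4638 -0.0323  0.0323] rot [-0.0007 -0.0034 -0.0012] | mm 69.90456070917038 deg 0.4430419491689734
```

Call:
drive_tool(slide=[[0,0,0],[0,0,0]], rot=[[0,0,0],[0,0,0]])

```text
t: 2.45
tcp_pos: [0.4942, -0.1792, 0.1012]
ee_rot: [-15.7, 89.9, -17.6]
ft_force: [-0.1, 0.0, 0.9]
grip_width: 0.0855
```

Run:
```python
from h import *
go((.4945,-.1822,.025),down(-1.8))
```

```text
t 2.45 tcp [ 0.4942 -0.1792  0.1012] F [-0.1213  0.0416  0.8813] w 0.0855
slide [ 0.5081 -0.0199  0.0017] rot [-0.0007  0.0007  0.0002] | mm 76.27723361141351 deg 0.11887931345676378
```

Call:
drive_tool(slide=[[0.13,-0.02,0],[0.27,-0.02,0],[0.4,-0.02,0],[0.47,-0.02,0],[0.5,-0.02,0]], rot=[[0,0,0],[0,0,0],[0,0,0],[0,0,0],[0,0,0]])

```text
t: 2.87
tcp_pos: [0.4938, -0.1824, 0.0246]
ee_rot: [-16.7, 90.0, -18.6]
ft_force: [-0.7, 0.1, -0.0]
grip_width: 0.0853
```

Call:
drive_tool(slide=[[0,0,0],[0,0,0],[0,0,0]], rot=[[0,0,0],[0,0,0],[0,0,0]])

```text
t: 3.12
tcp_pos: [0.4944, -0.1827, 0.0257]
ee_rot: [-18.9, 89.9, -20.8]
ft_force: [0.2, -0.3, -0.1]
grip_width: 0.0855
```

Run:
```python
from h import *
go((.4945,-.1822,.025),down(-1.8))
cv2.imwrite("pics/w2.png",cams.grab_frame("wrist"))
```

```text
t 3.12 tcp [ 0.4944 -0.1827  0.0257] F [ 0.246  -0.2511 -0.058 ] w 0.0855
slide [0.0049 0.0033 0.0005] rot [-0.0008  0.0009  0.0003] | mm 0.8927793910438385 deg 0.14262911705368336
```

View pics/w2.png

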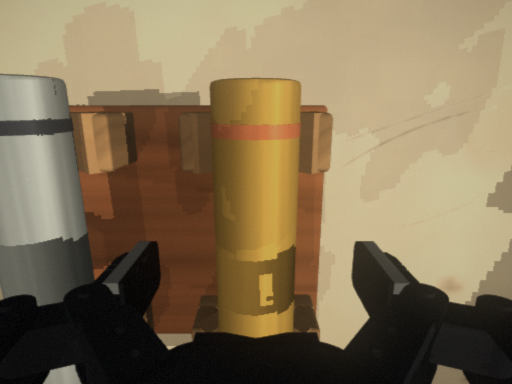

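The bar (columns 212–299) is centred between the fingers (left at 150, right at 360). Closing the gripper.

Call:
drive_tool(slide=[[0,0,0],[0,0,0],[0,0,0],[0,0,0],[0,0,0]], rot=[[0,0,0],[0,0,0],[0,0,0],[0,0,0],[0,0,0]], fingers=0, newtons=60)

```text
t: 3.58
tcp_pos: [0.4936, -0.1828, 0.0247]
ee_rot: [-82.8, 89.9, -84.7]
ft_force: [-2.2, -2.0, 6.4]
grip_width: 0.0323
```

Call:
drive_tool(slide=[[0,0,0],[0,0,0],[0,0,0],[0,0,0],[0,0,0]], rot=[[0,0,0],[0,0,0],[0,0,0],[0,0,0],[0,0,0]])

```text
t: 4.0
tcp_pos: [0.4936, -0.1828, 0.0247]
ee_rot: [-76.0, 90.0, -77.9]
ft_force: [-3.4, -2.7, 5.7]
grip_width: 0.0324
```

Call:
drive_tool(slide=[[-0.1,0,0],[-0.3,0,0],[-0.55,0,0],[-0.8,0,0],[-1,0,0]], rot=[[0,0,0],[0,0,0],[0,0,0],[0,0,0],[0,0,0]])

```text
t: 4.42
tcp_pos: [0.4934, -0.1824, 0.1768]
ee_rot: [-17.3, 90.0, -19.2]
ft_force: [1.6, -0.6, -4.5]
grip_width: 0.0323
```

Run:
```python
from h import *
P=plate(.48);v=H+P@[.110,0,.043];print("v",v,"pad",H+P@[.225,0,.009]);
for up in(.10,.05,0):
    print("TCP above v",up,v+P@[0,0,up-.019])
go(v+P@[-.0,0,.10-.019],ptool(.48))
go((.4936,-.05,.25),down(-1.8))
print(readout.get_state()["joint_pos"])
cv2.imwrite("pics/s2.png",cams.grab_frame("scene")[100:340,150:350].repeat(2,0).repeat(2,1))
```

```text
v [0.5083 0.127  0.1289] pad [0.6238 0.1496 0.1519]
TCP above v 0.1 [0.4716 0.1198 0.2008]
TCP above v 0.05 [0.4942 0.1242 0.1564]
TCP above v 0 [0.5169 0.1287 0.1121]
t 4.42 tcp [ 0.4934 -0.1824  0.1768] F [ 1.5743 -0.5805 -4.5408] w 0.0323
slide [-0.1602  2.0082 -0.212 ] rot [-0.1062 -0.2279  0.0261] | mm 303.8580698150492 deg 30.32774027612443
t 4.42 tcp [ 0.4934 -0.1824  0.1768] F [ 1.5743 -0.5805 -4.5408] w 0.0323
slide [-0.4879  0.8819 -0.0274] rot [-0.0008  0.0003  0.0001] | mm 151.23496718062825 deg 0.1047866091707912
[-20.2856  16.108   -4.7929  69.0553   0.0009 -18.3904]
```

View pics/s2.png

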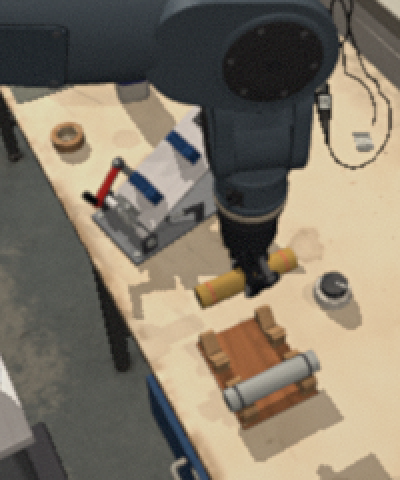

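Call:
drive_tool(slide=[[-0.08,0.15,-0.03],[-0.16,0.35,-0.06],[-0.2,0.55,-0.08],[-0.2,0.78,-0.11],[-0.2,1,-0.13]], rot=[[-0.02,-0.05,0.005],[-0.04,-0.1,0.01],[-0.06,-0.14,0.015],[-0.085,-0.19,0.02],[-0.106,-0.228,0.026]])

```text
t: 4.88
tcp_pos: [0.4778, -0.0304, 0.2042]
ee_rot: [-0.0, 62.2, 11.2]
ft_force: [0.2, 1.0, -2.9]
grip_width: 0.0321
```

Run:
```python
from h import *
P=plate(.48);v=H+P@[.110,0,.043]
go(v+P@[.0,0,.10-.019],ptool(.48))
```

```text
t 4.88 tcp [ 0.4778 -0.0304  0.2042] F [ 0.2432  0.9867 -2.9466] w 0.0321
slide [0.0917 0.9903 0.1251] rot [ 0.0008  0.0023 -0.0004] | mm 150.35883381885606 deg 0.29620395917840747
```

Call:
drive_tool(slide=[[0.02,0.2,0.03],[0.04,0.45,0.06],[0.06,0.7,0.1],[0.08,0.9,0.12],[0.09,0.99,0.125]], rot=[[0,0,0],[0,0,0],[0,0,0],[0,0.001,0],[0,0.002,0]])

```text
t: 5.3
tcp_pos: [0.4719, 0.1214, 0.2006]
ee_rot: [0.1, 62.8, 11.3]
ft_force: [0.3, -2.0, -4.1]
grip_width: 0.0324
```

Call:
drive_tool(slide=[[0,0,0],[0,0,0],[0,0,0]], rot=[[0,0,0],[0,0,0],[0,0,0]])

```text
t: 5.55
tcp_pos: [0.4725, 0.1179, 0.2006]
ee_rot: [-0.0, 62.8, 11.1]
ft_force: [-0.0, 0.3, -3.7]
grip_width: 0.0321
```

Run:
```python
from h import *;import pickle
P=plate(.48);v=H+P@[.110,0,.043]
go(v+P@[.0,0,.10-.019],ptool(.48))
i=cams.camera_info("wrist");pickle.dump(i,open("w3.pkl","wb"))
cv2.imwrite("pics/w3.png",cams.grab_frame("wrist"))
cv2.imwrite("pics/s3.png",cams.grab_frame("scene")[80:280,130:330].repeat(3,0).repeat(3,1))
```

```text
t 5.55 tcp [0.4725 0.1179 0.2006] F [-0.0177  0.3072 -3.7428] w 0.0321
slide [-0.0031  0.0137 -0.003 ] rot [-0.0001 -0.0026  0.0001] | mm 2.1583059839409975 deg 0.3163153153798036
```

View pics/w3.png

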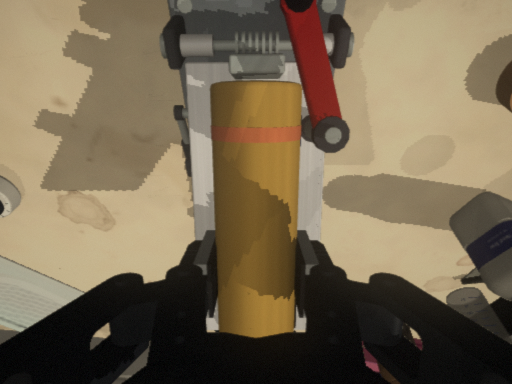

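View pics/s3.png

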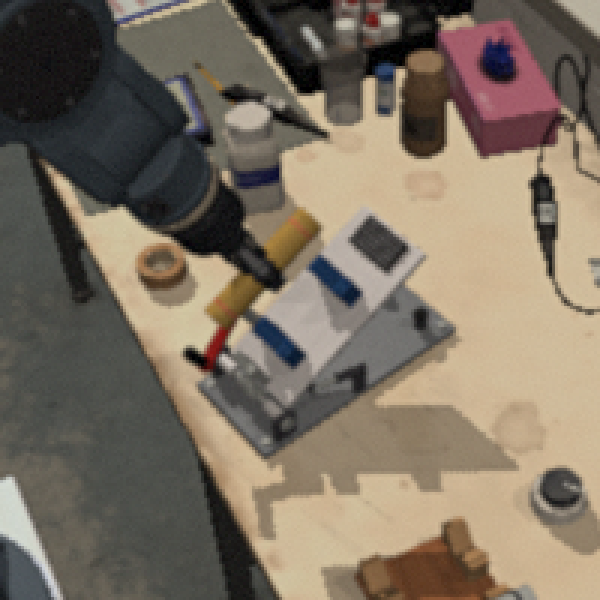

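Wrist view: the bar (centre column 256) is aligned with the plate. The stop spans (230–285, 55–78) and the strap pivot is at (331,134). Checking these against the plate frame.

Run:
```python
from h import *;import pickle
i=pickle.load(open("w3.pkl","rb"));P=plate(.48);v=H+P@[.110,0,.043]
def onp(uv,z):
    o,d=ray("wrist",uv,i);n=P[:,2];s=(z-n@(o-v))/(n@d);return P.T@(o+s*d-v)
print("pivot (-48,44)",onp((331,134),.029))
for uv in((230,78),(285,77),(258,78),(230,56),(283,54)):print("stop top (-85,±18)",uv,onp(uv,.005))
for uv in((185,150),(193,180),(322,180),):print("plate edge",onp(uv,-.038))
print("knob? ",onp((297,3),.064))
s=readout.get_state();R=toolR(s).as_matrix();g=s["tcp_pos"]-R[:,0]*.019
print("plunger grip pt in plate",P.T@(g-v)); 
# plunger lower end top rim row 83
o,d=ray("wrist",(256,83),i); n=R[:,0];q=o+d*((n@(g-R[:,0]*.01-o))/(n@d));print("end rel grasp (tool)",R.T@(q-g))
o,d=ray("wrist",(256,134),i);q=o+d*((n@(g-R[:,0]*.017-o))/(n@d));print("band rel grasp (tool, expect -57)",R.T@(q-g))
```

```text
pivot (-48,44) [-0.0492  0.0421  0.029 ]
stop top (-85,±18) (230, 78) [-0.0828 -0.0192  0.005 ]
stop top (-85,±18) (285, 77) [-0.0834  0.0161  0.005 ]
stop top (-85,±18) (258, 78) [-0.0828 -0.0012  0.005 ]
stop top (-85,±18) (230, 56) [-0.096  -0.0189  0.005 ]
stop top (-85,±18) (283, 54) [-0.0971  0.0145  0.005 ]
plate edge [-0.0313 -0.0602 -0.038 ]
plate edge [-0.0064 -0.055  -0.038 ]
plate edge [-0.0062  0.0522 -0.038 ]
knob?  [-0.1092  0.0156  0.064 ]
plunger grip pt in plate [ 0.0008 -0.0026  0.0997]
end rel grasp (tool) [-0.01   -0.0001 -0.0732]
band rel grasp (tool, expect -57) [-0.017  -0.0001 -0.057 ]
```

Call:
drive_tool(slide=[[0.12,0.007,-0.017],[0.26,0.007,-0.017],[0.4,0.007,-0.017],[0.5,0.007,-0.017],[0.56,0.007,-0.017]], rot=[[0,0,0],[0,0,0],[0,0,0],[0,-0.002,0],[0,-0.002,0]])

```text
t: 6.07
tcp_pos: [0.5081, 0.1251, 0.1234]
ee_rot: [0.0, 62.6, 11.0]
ft_force: [-0.2, -0.2, -4.4]
grip_width: 0.0323
```

Call:
drive_tool(slide=[[0,0,0],[0,0,0],[0,0,0]], rot=[[0,0,0],[0,0,0],[0,0,0]])

```text
t: 6.32
tcp_pos: [0.5085, 0.126, 0.1262]
ee_rot: [0.0, 62.5, 11.1]
ft_force: [0.1, -0.3, -3.3]
grip_width: 0.0321
```

```bash
cat >> h.py <<'E'
def rep():
    s=readout.get_state();P=plate(.48);v=H+P@[.110,0,.043];R=toolR(s).as_matrix();g=s["tcp_pos"]-R[:,0]*.019
    print("t",s["t"],"grip in plate mm",P.T@(g-v)*1e3,"F plate",P.T@s["ft_force"],"w",s["grip_width"])
E
python3 - <<'E'
from h import *;import pickle
rep()
i=cams.camera_info("wrist");pickle.dump(i,open("w4.pkl","wb"))
cv2.imwrite("pics/w4.png",cams.grab_frame("wrist"))
E
```

```text
t 6.3167 grip in plate mm [-1.2484 -0.9518 16.5336] F plate [-1.5028 -0.3488 -2.9428] w 0.03214568474126139
```

View pics/w4.png

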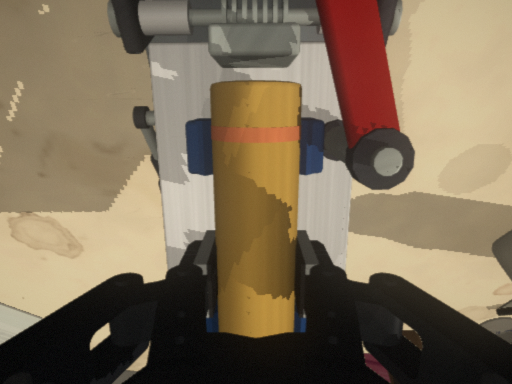

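Centred: saddle edges at columns 187 and 323, bar centre at 256. About 15 mm still to go.

Call:
drive_tool(slide=[[0.02,0,0],[0.04,0,0],[0.06,0,0],[0.07,0,0],[0.08,0,0]], rot=[[0,0,0],[0,0,0],[0,0,0],[0,0,0],[0,0,0]])

```text
t: 6.78
tcp_pos: [0.5136, 0.1274, 0.1143]
ee_rot: [0.0, 62.5, 11.1]
ft_force: [0.0, -0.0, -4.6]
grip_width: 0.0326
```

Call:
drive_tool(slide=[[0.007,0,0],[0.01,0,0],[0.014,0,0],[0.014,0,0],[0.014,0,0]], rot=[[0,0,0],[0,0,0],[0,0,0],[0,0,0],[0,0,0]])

```text
t: 7.2
tcp_pos: [0.5145, 0.1273, 0.1132]
ee_rot: [-0.0, 62.5, 11.0]
ft_force: [-14.2, -6.4, 14.3]
grip_width: 0.0322
```

```bash
python3 -c "
from h import *;rep()"
```

```text
t 7.2 grip in plate mm [-1.7745 -0.9061  2.1512] F plate [-6.8597 -3.5134 19.7491] w 0.03217313736173665
```

Call:
drive_tool(slide=[[-0.006,0,0],[-0.006,0,0],[-0.006,0,0],[-0.006,0,0],[-0.006,0,0]], rot=[[0,0,0],[0,0,0],[0,0,0],[0,0,0],[0,0,0]])

```text
t: 7.62
tcp_pos: [0.5142, 0.1273, 0.1136]
ee_rot: [-0.0, 62.5, 11.1]
ft_force: [-5.1, -3.2, 3.7]
grip_width: 0.0319
```

Call:
drive_tool(slide=[[0,0,0],[0,0,0],[0,0,0],[0,0,0],[0,0,0]], rot=[[0,0,0],[0,0,0],[0,0,0],[0,0,0],[0,0,0]], fingers=75)

```text
t: 8.03
tcp_pos: [0.5143, 0.1275, 0.1136]
ee_rot: [0.0, 62.5, 11.1]
ft_force: [-0.4, 0.5, -0.2]
grip_width: 0.0639
```

Run:
```python
from h import *;import pickle
rep()
i=cams.camera_info("wrist");pickle.dump(i,open("w5.pkl","wb"))
cv2.imwrite("pics/w5.png",cams.grab_frame("wrist"))
```

```text
t 8.0333 grip in plate mm [-1.7119 -0.6069  2.6344] F plate [-0.3301  0.5257 -0.0271] w 0.06386745426260239
```

View pics/w5.png

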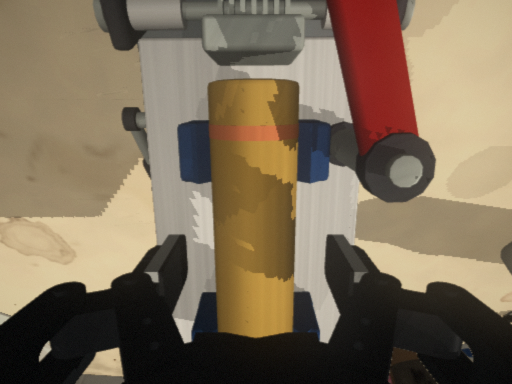

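The bar lies in both saddles, is free of the fingers, and its lower end (row 80) is just short of the stop (row 65). Retreating square to the plate.

Call:
drive_tool(slide=[[-0.08,0,0],[-0.25,0,0],[-0.45,0,0],[-0.65,0,0],[-0.7,0,0]], rot=[[0,0,0],[0,0,0],[0,0,0],[0,0,0],[0,0,0]])

```text
t: 8.5
tcp_pos: [0.4667, 0.1183, 0.2108]
ee_rot: [0.1, 62.3, 11.1]
ft_force: [1.1, -0.5, 1.2]
grip_width: 0.0644
```

Run:
```python
from h import *;import pickle
rep()
i=cams.camera_info("wrist")
im=cams.grab_frame("wrist");cv2.imwrite("pics/w6.png",im)
P=plate(.48);v=H+P@[.110,0,.043]
pad=H+P@[.225,0,.009]; print("pad",pad)
# closed TCP 30mm above pad along plate z, tool tipped th
for th in (.48,.2,0): 
    print(th);go(pad+P@[0,0,.04],ptool(th))
print(readout.get_state()["joint_pos"])
```

```text
t 8.5 grip in plate mm [  0.1137  -0.544  111.2442] F plate [ 1.4588 -0.672   0.615 ] w 0.06444535924022719
pad [0.6238 0.1496 0.1519]
0.48
t 8.55 tcp [0.4672 0.1184 0.2106] F [1.3886 0.3535 2.4579] w 0.0637
slide [0.5756 0.0035 0.7607] rot [-0.0002  0.0023 -0.0002] | mm 143.08602556247536 deg 0.2748821195785147
0.2
t 8.55 tcp [0.4672 0.1184 0.2106] F [1.3886 0.3535 2.4579] w 0.0637
slide [0.5756 0.0035 0.7607] rot [-0.0002  0.136  -0.0002] | mm 143.08602556247536 deg 16.315058696413697
0
t 8.55 tcp [0.4672 0.1184 0.2106] F [1.3886 0.3535 2.4579] w 0.0637
slide [0.5756 0.0035 0.7607] rot [-0.0002  0.2315 -0.0003] | mm 143.08602556247536 deg 27.77419580058396
[ 15.5653 -13.6971 -38.1261  37.8669  -2.0549   3.9822]
```

View pics/w6.png

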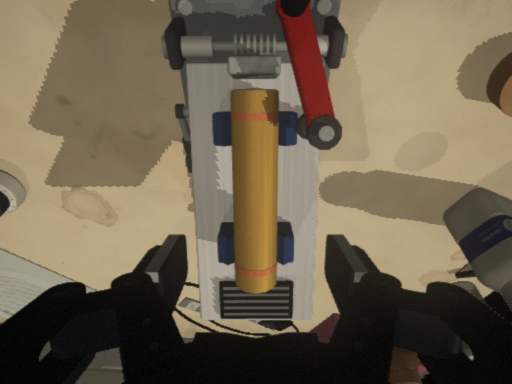

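The bar stays seated in both saddles (ends at rows 90 and 291) with the stop at row 77. Next, the pad.

Call:
drive_tool(slide=[[0,0,0.2],[0.03,0,0.42],[0.06,0,0.62],[0.15,0,0.76],[0.25,0,0.8]], rot=[[0,0.02,0],[0,0.04,0],[0,0.06,0],[0,0.08,0],[0,0.088,0]], fingers=0, newtons=60)

```text
t: 8.97
tcp_pos: [0.5921, 0.1427, 0.2289]
ee_rot: [0.1, 73.1, 11.1]
ft_force: [0.6, -0.4, -0.4]
grip_width: 0.0031
```

Call:
drive_tool(slide=[[0,0,0],[0,0,0],[0,0,0]], rot=[[0,0,0],[0,0,0],[0,0,0]])

```text
t: 9.22
tcp_pos: [0.5876, 0.1418, 0.2278]
ee_rot: [0.0, 73.1, 11.1]
ft_force: [-1.3, -0.1, 0.4]
grip_width: 0.0001
```

```bash
cat >> h.py <<'E'
def padp(a,h,x=.228,dy=-.001): return H+plate(a)@[x,dy,.009+h]
E
python3 - <<'E'
from h import *
go(padp(.48,.005),ptool(.29))
s=readout.get_state();print(plate(.48).T@(s["tcp_pos"]-H),s["joint_pos"])
cv2.imwrite("pics/w7.png",cams.grab_frame("wrist"))
E
```

```text
t 9.22 tcp [0.5876 0.1418 0.2278] F [-1.2622 -0.0535  0.3845] w 0.0001
slide [ 0.5196 -0.0018  0.1028] rot [-0.0002  0.002   0.    ] | mm 79.4452272951912 deg 0.2418021832676105
[ 0.2272 -0.0007  0.0934] [14.0064  9.2877 -8.8825 54.9936 -0.8427  2.8024]
```

View pics/w7.png

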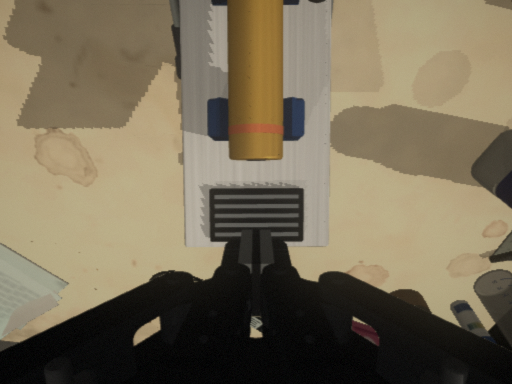

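Call:
drive_tool(slide=[[0.13,0,0.03],[0.26,0,0.06],[0.38,0,0.08],[0.46,0,0.1],[0.5,0,0.102]], rot=[[0,0,0],[0,0,0],[0,0,0],[0,0,0],[0,0,0]])

```text
t: 9.68
tcp_pos: [0.6235, 0.1489, 0.1604]
ee_rot: [0.0, 73.1, 11.1]
ft_force: [-0.1, -0.1, -0.0]
grip_width: 0.0002
```

Run:
```python
from h import *
for a,th in((.46,.29),(.43,.27),(.40,.25),(.36,.22),(.32,.19),(.28,.16),(.24,.13),(.20,.1),(.15,.07),(.10,.03),(.06,0),(.03,0),(0,0)):
    print(a,end=" ");go(padp(a,-.001),ptool(th))
```

```text
0.46 t 9.68 tcp [0.6235 0.1489 0.1604] F [-0.0864 -0.1127 -0.037 ] w 0.0002
slide [ 0.0879 -0.0021  0.013 ] rot [-0.0002  0.0022 -0.    ] | mm 13.326155651303402 deg 0.2649495350932327
0.43 t 9.68 tcp [0.6235 0.1489 0.1604] F [-0.0864 -0.1127 -0.037 ] w 0.0002
slide [ 0.1327 -0.0021  0.0214] rot [-0.0002  0.0118 -0.    ] | mm 20.165427079506376 deg 1.410263384845307
0.4 t 9.68 tcp [0.6235 0.1489 0.1604] F [-0.0864 -0.1127 -0.037 ] w 0.0002
slide [ 0.1778 -0.0021  0.0284] rot [-0.0002  0.0213 -0.    ] | mm 27.008725326502546 deg 2.5561166692860833
0.36 t 9.68 tcp [0.6235 0.1489 0.1604] F [-0.0864 -0.1127 -0.037 ] w 0.0002
slide [ 0.2382 -0.0021  0.0357] rot [-0.0002  0.0356 -0.    ] | mm 36.128316320429526 deg 4.27495921870192
0.32 t 9.68 tcp [0.6235 0.1489 0.1604] F [-0.0864 -0.1127 -0.037 ] w 0.0002
slide [ 0.2988 -0.0021  0.0406] rot [-0.0002  0.0499 -0.    ] | mm 45.23595872459924 deg 5.993819449009274
0.28 t 9.68 tcp [0.6235 0.1489 0.1604] F [-0.0864 -0.1127 -0.037 ] w 0.0002
slide [ 0.3596 -0.0021  0.0431] rot [-0.0002  0.0643 -0.    ] | mm 54.32675130947204 deg 7.71268553904814
[... 584 characters left out ...]
04] F [-0.0864 -0.1127 -0.037 ] w 0.0002
slide [ 0.6323 -0.0021  0.0241] rot [-0.0002  0.1263 -0.    ] | mm 94.91997441002162 deg 15.161124355285345
0.06 t 9.68 tcp [0.6235 0.1489 0.1604] F [-0.0864 -0.1127 -0.037 ] w 0.0002
slide [ 0.6922 -0.0021  0.0132] rot [-0.0002  0.1407 -0.    ] | mm 103.84838078658618 deg 16.879996415834253
0.03 t 9.68 tcp [0.6235 0.1489 0.1604] F [-0.0864 -0.1127 -0.037 ] w 0.0002
slide [ 0.7368 -0.0021  0.0035] rot [-0.0002  0.1407 -0.    ] | mm 110.51768750575205 deg 16.879996415834253
0 t 9.68 tcp [0.6235 0.1489 0.1604] F [-0.0864 -0.1127 -0.037 ] w 0.0002
slide [ 0.781  -0.0021 -0.0075] rot [-0.0002  0.1407 -0.    ] | mm 117.16217441867077 deg 16.879996415834253
```

Call:
drive_tool(slide=[[0.04,0,0.006],[0.08,0,0.012],[0.11,0,0.018],[0.14,0,0.023],[0.178,0,0.028]], rot=[[0,0.001,0],[0,0.002,0],[0,0.008,0],[0,0.014,0],[0,0.021,0]])

```text
t: 10.1
tcp_pos: [0.6353, 0.1512, 0.1385]
ee_rot: [0.1, 75.6, 11.1]
ft_force: [-8.3, -1.6, 10.3]
grip_width: 0.0001
```

Run:
```python
from h import *
for a,th in((.36,.22),(.28,.16),(.20,.1),(.10,.03)):
    print(a,end=" ");go(padp(a,-.001),ptool(th))
cv2.imwrite("pics/w8.png",cams.grab_frame("wrist"))
```

```text
0.36 t 10.1 tcp [0.6353 0.1512 0.1385] F [-8.3455 -1.6468 10.3381] w 0.0001
slide [ 0.0749 -0.0024  0.005 ] rot [-0.0002  0.0152 -0.0001] | mm 11.259272629864302 deg 1.8295235947030837
0.28 t 10.1 tcp [0.6353 0.1512 0.1385] F [-8.3455 -1.6468 10.3381] w 0.0001
slide [ 0.1959 -0.0024  0.0175] rot [-0.0002  0.0439 -0.0001] | mm 29.497452054898343 deg 5.267177256871061
0.2 t 10.1 tcp [0.6353 0.1512 0.1385] F [-8.3455 -1.6468 10.3381] w 0.0001
slide [ 0.3175 -0.0024  0.0203] rot [-0.0002  0.0725 -0.0001] | mm 47.71854140892492 deg 8.70490444138921
0.1 t 10.1 tcp [0.6353 0.1512 0.1385] F [-8.3455 -1.6468 10.3381] w 0.0001
slide [ 0.4692 -0.0024  0.0101] rot [-0.0002  0.106  -0.0001] | mm 70.39090444115236 deg 12.715599526313921
```

View pics/w8.png

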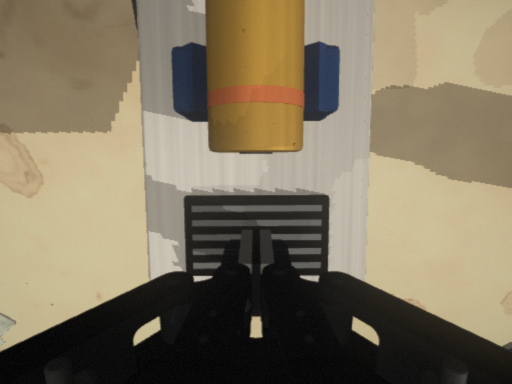

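The fingertips press the middle of the pad (256,245) at about 13 N. Continuing down the arc.

Call:
drive_tool(slide=[[0.037,0,0.002],[0.075,0,0.005],[0.115,0,0.009],[0.155,0,0.014],[0.196,0,0.0175]], rot=[[0,0.007,0],[0,0.015,0],[0,0.024,0],[0,0.034,0],[0,0.044,0]])

```text
t: 10.57
tcp_pos: [0.6459, 0.1533, 0.1111]
ee_rot: [0.1, 80.8, 11.2]
ft_force: [-3.3, -0.6, 9.4]
grip_width: 0.0
```

Run:
```python
from h import *
for a,th in((.24,.13),(.20,.1),(.15,.07),(.12,.05)):
    print(a,end=" ");go(padp(a,-.001),ptool(th))
```

```text
0.24 t 10.57 tcp [0.6459 0.1533 0.1111] F [-3.2581 -0.6073  9.444 ] w 0.0
slide [ 0.0621 -0.0025  0.0015] rot [-0.0002  0.0148 -0.0001] | mm 9.324132485316884 deg 1.780399366080555
0.2 t 10.57 tcp [0.6459 0.1533 0.1111] F [-3.2581 -0.6073  9.444 ] w 0.0
slide [ 0.1227 -0.0026  0.0072] rot [-0.0002  0.0292 -0.0001] | mm 18.433869290247653 deg 3.499177468236663
0.15 t 10.57 tcp [0.6459 0.1533 0.1111] F [-3.2581 -0.6073  9.444 ] w 0.0
slide [ 0.1986 -0.0026  0.0109] rot [-0.0002  0.0435 -0.0001] | mm 29.83790929404869 deg 5.218018333820581
0.12 t 10.57 tcp [0.6459 0.1533 0.1111] F [-3.2581 -0.6073  9.444 ] w 0.0
slide [ 0.2442 -0.0026  0.0113] rot [-0.0002  0.053  -0.0001] | mm 36.675585393091616 deg 6.363921999031455
```

Call:
drive_tool(slide=[[0.04,0,0.001],[0.08,0,0.003],[0.12,0,0.007],[0.16,0,0.009],[0.199,0,0.011]], rot=[[0,0.01,0],[0,0.02,0],[0,0.029,0],[0,0.036,0],[0,0.044,0]])

```text
t: 10.98
tcp_pos: [0.653, 0.1547, 0.0819]
ee_rot: [0.3, 86.0, 11.4]
ft_force: [3.4, 1.7, 5.5]
grip_width: 0.0001
```

Run:
```python
from h import *
for a,th in((.12,.05),(.08,.03),(.04,.0),(.02,0.)):
    print(a,end=" ");go(padp(a,-.001),ptool(th))
```

```text
0.12 t 10.98 tcp [0.653  0.1547 0.0819] F [3.4158 1.7126 5.4747] w 0.0001
slide [ 0.0442 -0.0027 -0.0008] rot [-0.0002  0.0097 -0.0002] | mm 6.642364444172095 deg 1.169087531963096
0.08 t 10.98 tcp [0.653  0.1547 0.0819] F [3.4158 1.7126 5.4747] w 0.0001
slide [ 0.1049 -0.0027  0.0031] rot [-0.0002  0.0193 -0.0002] | mm 15.747204969301286 deg 2.3148256701241547
0.04 t 10.98 tcp [0.653  0.1547 0.0819] F [3.4158 1.7126 5.4747] w 0.0001
slide [ 0.1657 -0.0027  0.0046] rot [-0.0002  0.0336 -0.0002] | mm 24.87028516311299 deg 4.033621901197912
0.02 t 10.98 tcp [0.653  0.1547 0.0819] F [3.4158 1.7126 5.4747] w 0.0001
slide [ 0.1961 -0.0027  0.0045] rot [-0.0002  0.0336 -0.0002] | mm 29.430396195158963 deg 4.033621901197912
```

Call:
drive_tool(slide=[[0.035,0,0],[0.075,0,0.002],[0.115,0,0.003],[0.155,0,0.004],[0.19,0,0.004]], rot=[[0,0.007,0],[0,0.014,0],[0,0.022,0],[0,0.03,0],[0,0.034,0]])

```text
t: 11.4
tcp_pos: [0.6535, 0.1547, 0.0508]
ee_rot: [179.1, 89.6, -169.8]
ft_force: [0.7, -0.8, 0.2]
grip_width: 0.0001
```

Call:
drive_tool(slide=[[0.006,0,0],[0.012,0,0],[0.018,0,0],[0.02,0,0],[0.02,0,0]], rot=[[0,0,0],[0,0,0],[0,0,0],[0,0,0],[0,0,0]])

```text
t: 11.82
tcp_pos: [0.6537, 0.1548, 0.0491]
ee_rot: [177.8, 89.8, -171.1]
ft_force: [-0.2, 0.8, 0.1]
grip_width: -0.0
```

Run:
```python
from h import *
go(padp(0,-.001),ptool(0)); go(padp(0,.06),ptool(0))
```

```text
t 11.82 tcp [0.6537 0.1548 0.0491] F [-0.2329  0.7874  0.1112] w -0.0
slide [ 0.0071 -0.0019  0.0151] rot [-0.0002 -0.0019 -0.0001] | mm 2.5158727542018577 deg 0.2237395480097642
t 11.82 tcp [0.6537 0.1548 0.0491] F [-0.2329  0.7874  0.1112] w -0.0
slide [-0.3996 -0.0018  0.0135] rot [-0.0002 -0.0019 -0.0001] | mm 59.972273329139384 deg 0.2237395480097642
```

Call:
drive_tool(slide=[[-0.1,0,0],[-0.3,0,0],[-0.55,0,0],[-0.8,0,0],[-1,0,0]], rot=[[0,0,0],[0,0,0],[0,0,0],[0,0,0],[0,0,0]])

```text
t: 12.23
tcp_pos: [0.6545, 0.1549, 0.202]
ee_rot: [172.1, 89.9, -176.9]
ft_force: [0.7, 0.3, 0.5]
grip_width: 0.0002
```

Run:
```python
from h import *
go((.56,.13,.26),ptool(0))
cv2.imwrite("pics/w9.png",cams.grab_frame("wrist"))
cv2.imwrite("pics/s9.png",cams.grab_frame("scene")[110:290,150:350].repeat(3,0).repeat(3,1))
```

```text
t 12.23 tcp [0.6545 0.1549 0.202 ] F [0.7381 0.2572 0.5225] w 0.0002
slide [-0.3853 -0.0419 -0.6508] rot [-0.0001 -0.0009 -0.0001] | mm 113.62650878169984 deg 0.10897450247881957
```

View pics/w9.png

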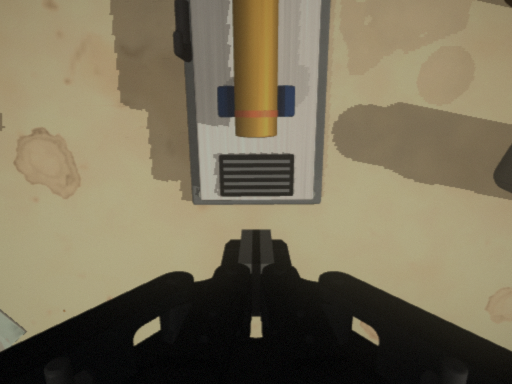

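View pics/s9.png

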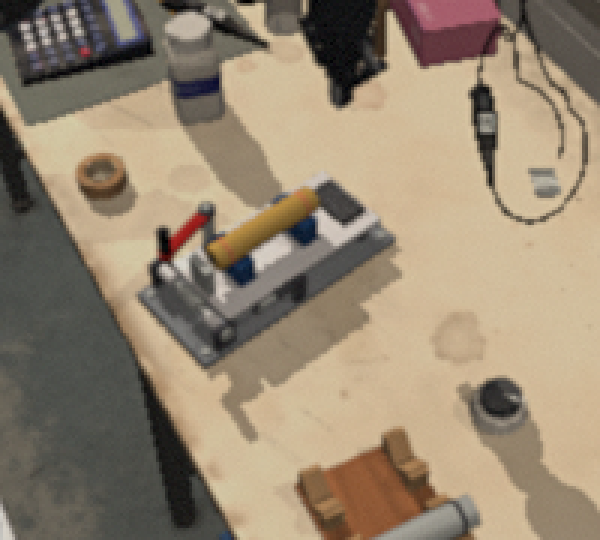

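The plate is level on its own and the plunger is still seated. The knob stands upright at scene crop (163,240). Moving above the knob.

```bash
cat >> h.py <<'E'
def knob(a,dz=0): 
    return H+plate(0)@[.0625-.076*np.cos(a),.0425-.076*np.sin(a),.072+.035+dz]
E
python3 - <<'E'
from h import *
k=knob(.28);print(k,knob(1.57))
go(k+[0.02,0,.1],down(27))
E
```

```text
[0.4175 0.1311 0.147 ] [0.4997 0.0911 0.147 ]
t 12.33 tcp [0.6565 0.1554 0.2048] F [ 0.5034 -0.28   -0.1779] w 0.0
slide [-0.2875  0.1217 -1.4624] rot [-0.1327  0.0021  0.0001] | mm 224.30029948317684 deg 15.926168188950784
```

Call:
drive_tool(slide=[[-0.12,0.02,-0.15],[-0.22,0.04,-0.35],[-0.29,0.07,-0.58],[-0.29,0.1,-0.8],[-0.29,0.12,-1]], rot=[[0,0,0],[0,0,0],[0,0,0],[0,0,0],[0,0,0]], fingers=50, newtons=25)

```text
t: 12.75
tcp_pos: [0.5022, 0.1437, 0.2431]
ee_rot: [173.8, 89.8, -175.1]
ft_force: [0.6, 1.0, -0.1]
grip_width: 0.0424
```

Call:
drive_tool(slide=[[0,0,-0.16],[0,0,-0.32],[0,0,-0.46],[0,0,-0.46],[0,0,-0.46]], rot=[[-0.04,0,0],[-0.08,0,0],[-0.12,0,0],[-0.133,0,0],[-0.133,0,0]])

```text
t: 13.17
tcp_pos: [0.4354, 0.1304, 0.2435]
ee_rot: [159.0, 89.8, -173.9]
ft_force: [-0.6, 0.8, 0.1]
grip_width: 0.0427
```

Call:
drive_tool(slide=[[0,0,0],[0,0,0],[0,0,0]], rot=[[0,0,0],[0,0,0],[0,0,0]])

```text
t: 13.42
tcp_pos: [0.4366, 0.1306, 0.2429]
ee_rot: [162.0, 89.7, -171.0]
ft_force: [0.1, -0.6, -0.1]
grip_width: 0.0428
```

Run:
```python
from h import *;import pickle
go(knob(.28)+[0,0,.03],down(27))
i=cams.camera_info("wrist");pickle.dump(i,open("w10.pkl","wb"))
cv2.imwrite("pics/w10.png",cams.grab_frame("wrist"))
cv2.imwrite("pics/t10.png",cv2.resize(cams.grab_frame("top")[130:260,190:400],None,fx=3.8,fy=3.8))
```

```text
t 13.42 tcp [0.4366 0.1306 0.2429] F [ 0.1383 -0.6206 -0.0599] w 0.0428
slide [ 0.4398  0.0601 -0.1102] rot [-0.0002 -0.002  -0.0007] | mm 68.60063756701989 deg 0.2557629040705958
```

View pics/w10.png

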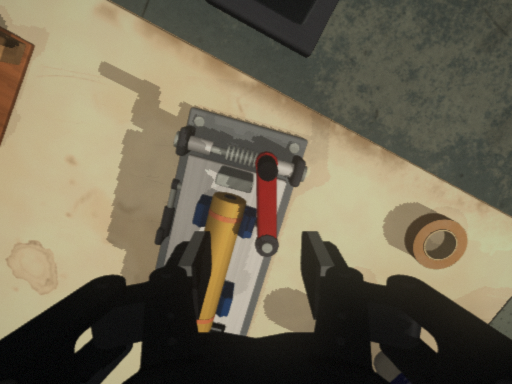

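View pics/t10.png

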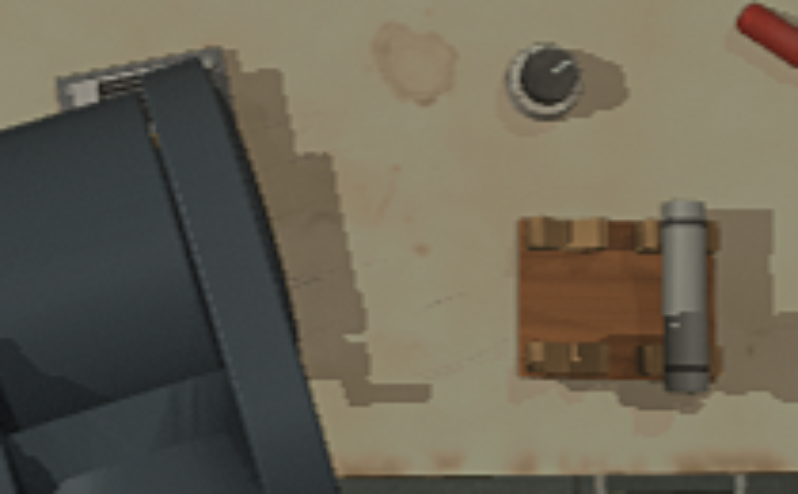

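Wrist view: knob top centred near (266,169), pivot near (266,244). Locating both.

Run:
```python
from h import *;import pickle
i=pickle.load(open("w10.pkl","rb"))
im=cv2.imread("pics/w10.png");cv2.imwrite("pics/w10z.png",cv2.resize(im[130:270,210:320],None,fx=5,fy=4.2 if 0 else 4))
g=cv2.cvtColor(im,cv2.COLOR_BGR2GRAY)
P=plate(0)
k=onz("wrist",(266.5,168),.147,i);p=onz("wrist",(266.5,244),.112,i)
print("knob",k,"pivot",p,"dist",np.linalg.norm((k-p)[:2]))
d=P.T@(k-p);print("angle",np.arctan2(-d[1],-d[0]));print("plate: knob",P.T@(k-H),"pivot(62,44,72)",P.T@(p-H))
```

```text
knob [0.4146 0.1279 0.147 ] pivot [0.4827 0.1645 0.112 ] dist 0.07728496524411758
angle 0.29993284387999447
plate: knob [-0.014   0.0189  0.107 ] pivot(62,44,72) [0.0598 0.0418 0.072 ]
```

View pics/w10z.png

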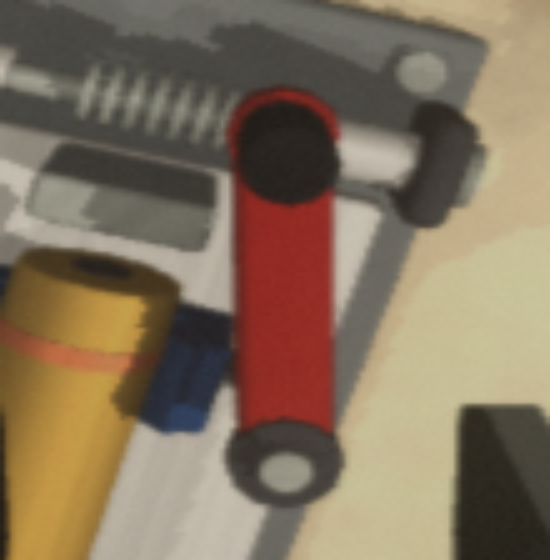

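```bash
cat >> h.py <<'E'
def knob(a,z=.147,px=.0605,py=.042):
    q=H+plate(0)@[px-.076*np.cos(a),py-.076*np.sin(a),0]; q[2]=z; return q
def yawof(a): return np.degrees(PSI+a)
E
python3 - <<'E'
from h import *
print(knob(.297));go(knob(.297,.17),down(yawof(.297)));go(knob(.297,.119),down(yawof(.297)))
E
```

```text
[0.4163 0.129  0.147 ]
t 13.52 tcp [0.4365 0.1306 0.2429] F [-0.0004 -0.3932 -0.9662] w 0.0429
slide [ 0.4865  0.0516 -0.123 ] rot [-0.0093 -0.0021 -0.0007] | mm 75.66904121954067 deg 1.1444791818797522
t 13.52 tcp [0.4365 0.1306 0.2429] F [-0.0004 -0.3932 -0.9662] w 0.0429
slide [ 0.8265  0.0511 -0.1215] rot [-0.0093 -0.0021 -0.0007] | mm 125.54302764270027 deg 1.1444791818797522
```

Call:
drive_tool(slide=[[0.05,0.045,-0.126],[0.2,0.045,-0.126],[0.35,0.045,-0.126],[0.45,0.045,-0.126],[0.48,0.045,-0.126]], rot=[[-0.009,-0.002,0],[-0.009,-0.002,0],[-0.009,-0.002,0],[-0.009,-0.002,0],[-0.009,-0.002,0]])

```text
t: 13.93
tcp_pos: [0.415, 0.1275, 0.1691]
ee_rot: [145.2, 89.8, 173.3]
ft_force: [-0.5, -0.9, -0.5]
grip_width: 0.0428
```

Call:
drive_tool(slide=[[0,0,0],[0,0,0]], rot=[[0,0,0],[0,0,0]])

```text
t: 14.1
tcp_pos: [0.4163, 0.128, 0.1718]
ee_rot: [70.8, 89.9, 98.9]
ft_force: [0.4, 0.5, -0.1]
grip_width: 0.0427
```

Run:
```python
from h import *
go((.4154,.1285,.119),down(yawof(.297)))
cv2.imwrite("pics/w11.png",cams.grab_frame("wrist"))
```

```text
t 14.1 tcp [0.4163 0.128  0.1718] F [ 0.419   0.4892 -0.1366] w 0.0427
slide [ 0.3521  0.0057 -0.004 ] rot [-0.0001  0.0002 -0.0006] | mm 52.8240613429999 deg 0.0796142697638852
```

View pics/w11.png

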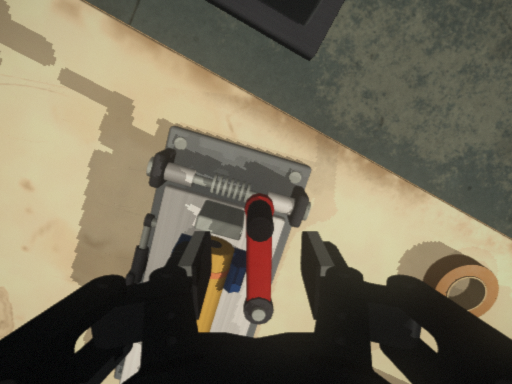

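Knob at (259,218), centred between the fingers (mid-column 256). Descending.

Call:
drive_tool(slide=[[0.08,0.005,-0.004],[0.17,0.005,-0.004],[0.26,0.005,-0.004],[0.32,0.005,-0.004],[0.35,0.005,-0.004]], rot=[[0,0,0],[0,0,0],[0,0,0],[0,0,0],[0,0,0]])

```text
t: 14.57
tcp_pos: [0.4152, 0.1283, 0.1184]
ee_rot: [84.3, 89.9, 112.5]
ft_force: [-0.1, -0.3, -0.5]
grip_width: 0.0428
```

Run:
```python
from h import *
go((.4154,.1285,.119),down(yawof(.297)))
cv2.imwrite("pics/w12.png",cams.grab_frame("wrist"))
```

```text
t 14.57 tcp [0.4152 0.1283 0.1184] F [-0.1283 -0.3414 -0.5178] w 0.0428
slide [-0.0038  0.0003  0.0016] rot [-0.      0.0001 -0.0007] | mm 0.618619537985837 deg 0.0789108009104346
```

View pics/w12.png

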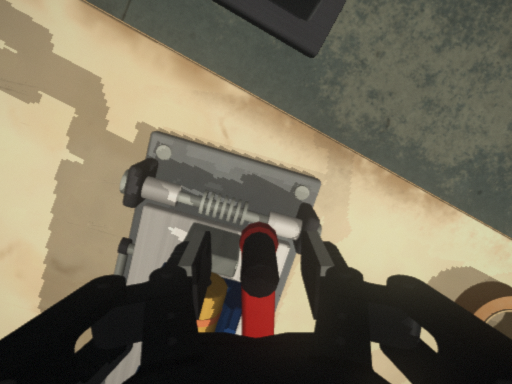

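Call:
drive_tool(slide=[[0,0,0],[0,0,0],[0,0,0],[0,0,0],[0,0,0]], rot=[[0,0,0],[0,0,0],[0,0,0],[0,0,0],[0,0,0]], fingers=0, newtons=25)

```text
t: 15.03
tcp_pos: [0.4156, 0.1285, 0.1194]
ee_rot: [39.4, 89.9, 67.5]
ft_force: [-1.7, -0.5, 6.8]
grip_width: 0.0149
```

Run:
```python
from h import *
s=readout.get_state();print(s["tcp_pos"],s["grip_width"],s["ft_force"])
for a in(.297,.40,.52,.64,.76):
  print(round(a,2),end=" ");go(knob(a,.1188),down(yawof(a)),s)
# deltas relative to model point at a0
R0=down(yawof(.297)).inv()
a=.297
d=lambda a,b:(down(yawof(a)).inv().apply(knob(b)-knob(a))/.15,np.degrees(b-a)/120)
print("per step of .4 rad:",[d(0,x) for x in(.08,.16,.24,.32,.4)])
```

```text
[0.4156 0.1285 0.1194] 0.014916877469316624 [-1.692  -0.5294  6.8005]
0.3 t 15.03 tcp [0.4156 0.1285 0.1194] F [-1.692  -0.5294  6.8005] w 0.0149
slide [0.0039 0.0011 0.0058] rot [ 0.      0.0007 -0.0005] | mm 1.0641824488900389 deg 0.10266751690872097
0.4 t 15.03 tcp [0.4156 0.1285 0.1194] F [-1.692  -0.5294  6.8005] w 0.0149
slide [ 0.0039 -0.051   0.0085] rot [-0.0491  0.0007 -0.0005] | mm 7.773889574854239 deg 5.8976829104261235
0.52 t 15.03 tcp [0.4156 0.1285 0.1194] F [-1.692  -0.5294  6.8005] w 0.0149
slide [ 0.0038 -0.1109  0.0183] rot [-0.1064  0.0007 -0.0005] | mm 16.876311076086424 deg 12.772695468035511
0.64 t 15.03 tcp [0.4156 0.1285 0.1194] F [-1.692  -0.5294  6.8005] w 0.0149
slide [ 0.0038 -0.1693  0.0353] rot [-0.1637  0.0007 -0.0004] | mm 25.945267485160546 deg 19.64804399500615
0.76 t 15.03 tcp [0.4156 0.1285 0.1194] F [-1.692  -0.5294  6.8005] w 0.0149
slide [ 0.0038 -0.2252  0.0591] rot [-0.221   0.0008 -0.0004] | mm 34.926908785848724 deg 26.52346722188138
per step of .4 rad: [(array([ 0.    , -0.0405,  0.0016]), np.float64(0.038197186342054885)), (array([ 0.    , -0.0807,  0.0065]), np.float64(0.07639437268410977)), (array([ 0.    , -0.1204,  0.0145]), np.float64(0.11459155902616464)), (array([ 0.    , -0.1594,  0.0257]), np.float64(0.15278874536821954)), (array([ 0.    , -0.1973,  0.04  ]), np.float64(0.19098593171027442))]
```

Call:
drive_tool(slide=[[0,-0.04,0.002],[0,-0.081,0.007],[0,-0.12,0.015],[0,-0.159,0.026],[0,-0.197,0.04]], rot=[[-0.038,0,0],[-0.076,0,0],[-0.115,0,0],[-0.153,0,0],[-0.191,0,0]])

```text
t: 15.45
tcp_pos: [0.4352, 0.1052, 0.1194]
ee_rot: [9.4, 89.9, 60.7]
ft_force: [1.5, 3.0, 5.4]
grip_width: 0.0148
```

Run:
```python
from h import *
for a in(.697,1.097): go(knob(a,.119),down(yawof(a)))
cv2.imwrite("pics/w13.png",cams.grab_frame("wrist"))
```

```text
t 15.45 tcp [0.4352 0.1052 0.1194] F [1.4956 2.9661 5.3814] w 0.0148
slide [0.0029 0.0008 0.0045] rot [ 0.0019  0.0011 -0.0002] | mm 0.8119250182463769 deg 0.2666707660290357
t 15.45 tcp [0.4352 0.1052 0.1194] F [1.4956 2.9661 5.3814] w 0.0148
slide [ 0.0029 -0.1967  0.0437] rot [-0.1891  0.0011  0.    ] | mm 30.224261354818353 deg 22.687940704429366
```

View pics/w13.png

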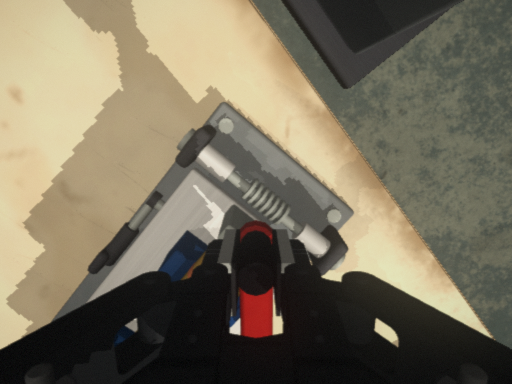

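The strap follows, with the knob held at (256,275) and forces small. Continuing.

Call:
drive_tool(slide=[[0,-0.04,0.002],[0,-0.081,0.007],[0,-0.12,0.016],[0,-0.159,0.028],[0,-0.197,0.042]], rot=[[-0.038,0,0],[-0.076,0,0],[-0.115,0,0],[-0.153,0,0],[-0.191,0,0]])

```text
t: 15.92
tcp_pos: [0.4622, 0.0914, 0.1194]
ee_rot: [-17.8, 89.9, 56.4]
ft_force: [1.0, 1.8, 6.2]
grip_width: 0.015
```

Call:
drive_tool(slide=[[0,-0.04,0.002],[0,-0.081,0.007],[0,-0.12,0.016],[0,-0.159,0.028],[0,-0.197,0.042]], rot=[[-0.038,0,0],[-0.076,0,0],[-0.115,0,0],[-0.153,0,0],[-0.191,0,0]])

```text
t: 16.33
tcp_pos: [0.4924, 0.0891, 0.1194]
ee_rot: [-58.7, 89.9, 38.4]
ft_force: [-0.1, -1.0, 6.6]
grip_width: 0.0153
```

Run:
```python
from h import *
for a in(1.497,1.57): go(knob(a,.119),down(yawof(a)))
s=readout.get_state();d=(plate(0).T@(s["tcp_pos"]-H))[:2]-[.0605,.042];print("angle",np.arctan2(-d[1],-d[0]),np.linalg.norm(d))
```

```text
t 16.33 tcp [0.4924 0.0891 0.1194] F [-0.1114 -0.9818  6.584 ] w 0.0153
slide [0.0028 0.0002 0.0023] rot [0.0017 0.0004 0.0007] | mm 0.5365918497963005 deg 0.22716245493848983
t 16.33 tcp [0.4924 0.0891 0.1194] F [-0.1114 -0.9818  6.584 ] w 0.0153
slide [ 0.0028 -0.0368  0.0035] rot [-0.0331  0.0004  0.0007] | mm 5.559443002349094 deg 3.9757752564391833
angle 1.4973369538066217 0.07634092092198774
```

Call:
drive_tool(slide=[[0,-0.018,0.001],[0,-0.037,0.002],[0,-0.037,0.002],[0,-0.037,0.002]], rot=[[-0.018,0,0],[-0.035,0,0],[-0.035,0,0],[-0.035,0,0]])

```text
t: 16.67
tcp_pos: [0.4981, 0.09, 0.1194]
ee_rot: [-77.9, 89.9, 23.2]
ft_force: [2.8, -3.1, 5.4]
grip_width: 0.0153
```

Call:
drive_tool(slide=[[0,0,0],[0,0,0],[0,0,0],[0,0,0],[0,0,0]], rot=[[0,0,0],[0,0,0],[0,0,0],[0,0,0],[0,0,0]], fingers=50)

```text
t: 17.08
tcp_pos: [0.4968, 0.0903, 0.1186]
ee_rot: [14.0, 89.9, 115.1]
ft_force: [-0.5, 0.4, -0.4]
grip_width: 0.0426
```

Call:
drive_tool(slide=[[-0.08,0,0],[-0.25,0,0],[-0.45,0,0],[-0.7,0,0],[-0.9,0,0]], rot=[[0,0,0],[0,0,0],[0,0,0],[0,0,0],[0,0,0]])

```text
t: 17.5
tcp_pos: [0.4967, 0.0901, 0.2559]
ee_rot: [-21.7, 89.9, 79.4]
ft_force: [0.9, 0.7, 1.0]
grip_width: 0.043
```

Run:
```python
from h import *;import pickle
s=readout.get_state();print(s["t"],s["tcp_pos"])
i=cams.camera_info("wrist");pickle.dump(i,open("w14.pkl","wb"))
cv2.imwrite("pics/w14.png",cams.grab_frame("wrist"))
```

```text
17.5 [0.4967 0.0901 0.2559]
```

View pics/w14.png

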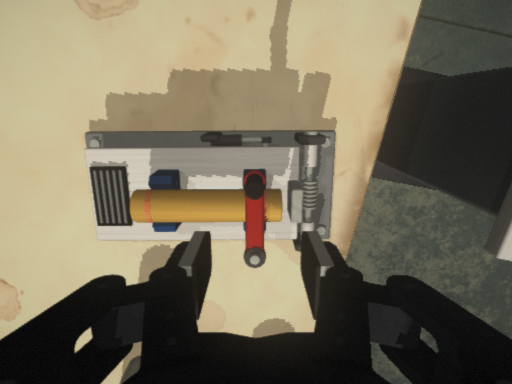

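The strap now lies across the bar: knob at (255,185), pivot at (254,257). The lower end of the bar (col 281) is next to the stop (col 289). Measuring squareness and the gap.

Run:
```python
from h import *;import pickle
i=pickle.load(open("w14.pkl","rb"));im=cv2.imread("pics/w14.png")
cv2.imwrite("pics/w14z.png",cv2.resize(im[120:280,80:340],None,fx=3,fy=3,interpolation=2))
h=cv2.cvtColor(im,cv2.COLOR_BGR2HSV);m=cv2.inRange(h,(0,150,50),(6,255,255))|cv2.inRange(h,(172,130,50),(180,255,255))
m[:, :225]=0;m[:,290:]=0
c=max(cv2.findContours(m,0,2)[0],key=cv2.contourArea)
P=plate(0)
vx,vy,x0,y0=cv2.fitLine(c,2,0,.01,.01).ravel()
# rows: strap edge midpoints
pts=[]
for y in range(203,246,4):
    xs=np.where(m[y])[0]
    if len(xs)>5: pts.append(P.T@(onz("wrist",((xs[0]+xs[-1]+1)/2,y),.112,i)-H))
pts=np.array(pts);f=np.polyfit(pts[:,1],pts[:,0],1);print("strap slope rad from square",f[0],"x at plunger",f[1])
b=cv2.inRange(h,(16,110,60),(32,255,255));b[:,:120]=0;b[:,300:]=0;b[:180]=0;b[225:]=0
cs=np.where(b[205])[0];print("brass cols",cs[0],cs[-1])
for col in(cs[-1],): print("lower end",P.T@(onz("wrist",(col,205),.09,i)-H))
print("upper end",P.T@(onz("wrist",(cs[0],205),.09,i)-H))
print("stop face",P.T@(onz("wrist",(290,200),.088,i)-H),"expect .025")
# plunger axis direction in image -> plate
r=[]
for x in list(range(150,235,8)):
    ys=np.where(b[:,x])[0];r.append(P.T@(onz("wrist",(x,(ys[0]+ys[-1]+1)/2),.09,i)-H))
r=np.array(r);print("axis slope",np.polyfit(r[:,0],r[:,1],1))
```

```text
strap slope rad from square 0.015313195196417993 x at plunger 0.06065199671143506
brass cols 129 281
lower end [ 0.0346 -0.004   0.05  ]
upper end [ 0.1871 -0.0042  0.05  ]
stop face [ 0.0255 -0.0086  0.048 ] expect .025
axis slope [ 0.0046 -0.0035]
```

View pics/w14z.png

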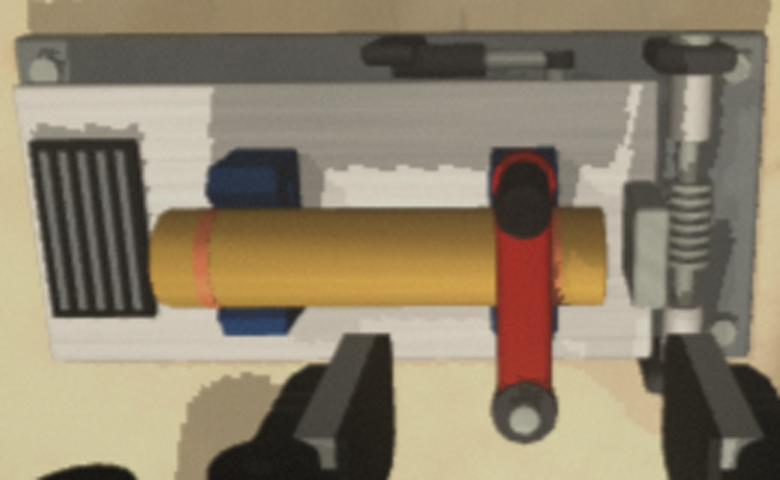

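Strap square to about 1°, gap to the stop about 9 mm. Moving clear for one last look.

Call:
drive_tool(slide=[[-0.05,0,-0.0],[-0.15,0.2,0],[-0.25,0.4,0],[-0.3,0.6,0],[-0.3,0.7,0]], rot=[[0,0,0],[0,0,0],[0,0,0],[0,0,0],[0,0,0]])

```text
t: 17.97
tcp_pos: [0.3917, 0.0695, 0.2996]
ee_rot: [-17.0, 89.9, 84.1]
ft_force: [-0.1, 0.4, 0.3]
grip_width: 0.0428
```

Call:
drive_tool(slide=[[0,0,0],[0,0,0],[0,0,0],[0,0,0]], rot=[[0,0,0],[0,0,0],[0,0,0],[0,0,0]])

```text
t: 18.3
tcp_pos: [0.3943, 0.0699, 0.2981]
ee_rot: [44.2, 89.9, 145.3]
ft_force: [-0.6, 0.1, -0.8]
grip_width: 0.0429
```

Run:
```python
from h import *
s=readout.get_state();print(s["t"],s["tcp_pos"],s["ft_force"])
cv2.imwrite("pics/s15.png",cams.grab_frame("scene")[100:340,130:390].repeat(2,0).repeat(2,1))
```

```text
18.3 [0.3943 0.0699 0.2981] [-0.5702  0.0911 -0.7941]
```

View pics/s15.png

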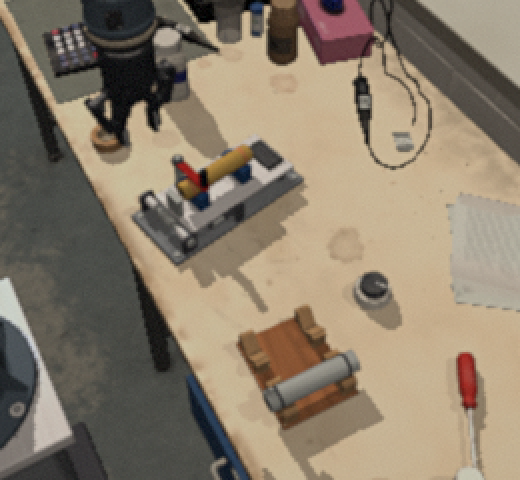

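The plate is level, the strap crosses the brass plunger at (190,175), and the steel plunger and bystanders look undisturbed. The robot is clear, so I'm handing in.

```bash
python3 -c "
from plant import ticket;print(ticket.hand_in())"
```

```text
the job is handed in; nothing more can be done
None
```

The job is done and handed in at about 18 s of the 67 s allowed. I laid the brass plunger in the two V saddles, pressed the plate down by its pad until it stayed level, and then swung the strap across by its knob.

What the last checks showed:
- **Plunger:** it rests in both saddles, with its lower end about 9 mm from the end stop.
- **Plate:** it lies level and stayed so for more than 6 s with nothing pressing on it.
- **Strap:** it is within about 1° of square over the plunger.
- **Forces:** the largest I read was about 21 N, while seating the plunger. I read forces only at the end of each move, so brief peaks between readings are not ruled out.
- **Surroundings:** the robot was touching nothing at hand-in, and the steel plunger and the timer, bottle and tape looked undisturbed. I checked those by eye in the last picture, not by measuring.

No check failed. The pivot, stop and knob positions I measured agreed with the given sizes to within about 2 to 4 mm.

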